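# Seat the wing joiner rod in the wing panel

### The arm

A 6-joint arm with a two-finger parallel gripper is mounted at the origin on the work surface. World frame = base frame: x ahead of the robot, y to its left, z up, the work surface at z = 0. Lengths are in m, angles in degrees, forces in N, time in s.
With the tool pointing down it reaches from about 0.4 to 0.825 m from the base axis. Payload 7 kg.
Tool frame: the origin (TCP) lies midway between the tips of the shut fingers; the grasp point (between the pads) lies 19 mm behind it; z points along the fingers, y is the line along which they close (so a half turn about z gives the same grasp; the last joint's range is limited). The gripper opens to 88 mm and grips with 3 to 60 N. Pads are 19 mm wide; open, the fingers measure 130 mm over their backs; the gripper's body (78 mm by 193 mm) begins 47 mm behind the grasp point.
Start: joints at [81.767, 20.546, 0.682, 0, -70.136, -16.507], TCP at [0.282, 0.613, 0.227] pointing down, gripper open.
Joint ranges: [-176.03, 176.03], [-82.01, 121.73], [-58.28, 71.71], [-173.87, 95.51], [-174.79, -0.11], [-173.66, 173.66]. Speed limits (degrees/s): [136.94, 136.94, 172.46, 180, 180, 180].

### API

Orientations are given as [roll, pitch, yaw] about the fixed x, y, z axes, in that order (R = Rz(yaw) Ry(pitch) Rx(roll)).
In Python, from plant import r gives the robot as it stands. The module is installed in compiled form; this text tells all that it offers.
- The arm moves only by the tool play_rows, never from a script. Its argument "rows" is a list of rows, each an object with "slide": the shift along the tool's x, y, z as a fraction of full scale, a list of three; "delta_rot": the turn, a rotation vector about the tool's x, y, z as a fraction of full scale, a list of three; "fingers": the opening, from -1 (shut) to 1 (fully open). In form: [{"slide": [x, y, z], "delta_rot": [rx, ry, rz], "fingers": fingers}, ...]. A call has 1 to 8 rows; each row shifts and turns the commanded pose from where the row before left it, along the tool's axes as they then stand; what a row does not reach is not made up. Full scale, the value 1, is 0.15 m for a shift and 0.08 rad for a turn. A row lasts 1/8 s, in which the tool goes at most 62.5 mm and 10.7 degrees, less where a joint would pass 70% of its speed; a pose out of reach is approached as far as the arm can. A call with a number of a shift or a turn outside -1 to 1 is refused whole. A call with a gripper value outside its range is refused whole. The fingers move at their own pace and stop on an object; "squeeze" is the grip in N (left out, the last holds). Time passes only in rows, so rows that do not move let the fingers close. It gives the time, the measured TCP pose, the force, the opening and the grip force at its end, in the units of the state.
- r.get_state(): the state, without advancing time (a new reading comes with each control period).
- r.capture(name): name is "scene" or "top" or "wrist"; returns a dict with "image" (480x640x3 uint8, blue, green, red), "fx", "fy", "cx", "cy" (pixels), "R" (3x3) and "t" (3): a world point X has camera coordinates R X + t; the wrist camera has in their place "T_tool_cam" (4x4, takes a point from camera to tool coordinates, whose origin is the TCP and whose axes are the flange's). Camera axes: x right, y down, z forward; pixel columns grow to the right and rows downward; lengths in m; the calibration is good to about 2 mm. A picture is of the moment at which its call begins: read the wrist's pose just before it. There is no depth.
- r.close_job(): hands the job in; it is judged then, once.
The state is a dict: "time_s": time; "joints": joint angles; "qd": joint speeds; "joint_torque": joint torques, N m; "tcp_pos": TCP position; "eef_rot": TCP orientation; "contact_force": force on the tool from outside, world axes, zero at the start; "moment": the same for the moment, N m; "gripper_width": finger opening in m; "gripper_force": force on a finger pad.
Only numpy, scipy, OpenCV 4.12 (cv2) and the standard library are available. Lean on these libraries where they do the work, as an engineer would, in place of code of your own. Each camera call takes 0.05 s, during which the arm holds its last target. There are 200 camera calls.

### The job

Take the joiner rod with the yellow band out of the kit box and push it straight into the socket in the root of the wing panel, on past the sprung catch, until it bottoms on the rubber buffer and the root face lies within the yellow band. Press it home gently, without ramming the wing or squashing the buffer, then let go and leave the rod seated there; leave the spare rod with the blue band, the glue bottle and the tape roll as they are.

Things in the scene. Friction and masses are not known exactly. Their poses are not given: they have to be found in the camera images.
- joiner: Straight black carbon rod, 12 mm diameter, 220 mm long, 40 g, a 24 mm wide yellow band round its middle. Origin at its centre, x along it; both ends alike (last 4.5 mm taper to 7 mm across), either may go in first. It starts level in two notches of the kit box, axis 30 mm above the table; the foam rails (12 mm wide, tops at 34 mm) stand 92 mm either side of its centre, between them it is free.
- spare_rod: A spare rod, the same in size and form but with a blue band, in the other pair of notches, parallel to the joiner and 100 mm from it. Either rod may be in either place. Leave it.
- kit_box: Open cardboard kit box, 300 x 420 mm, walls 34 mm high, fixed to the table. Origin in the middle of its underside on the table; z up. The rods lie along its y, at x = +50 and -50 mm.
- wing: White foam wing panel, blue tip, 700 mm long, 210 mm wide at the root, level in a fixed cradle. Origin on the table below the socket's mouth; y along the wing from root to tip, z up. Root face: plane y = 0, from 54 to 95 mm above the table, nothing in front of it. Leading edge 74 mm to -x of the socket, trailing edge 137 mm to +x. More than 40 N between rod and wing damages it.
- socket (a point): Mouth centre of the blind socket in the root face: level round hole 13.5 mm across, thin black rim, in a grey spar box, 73 mm above the table; +y points into it. About 70 mm in, a sprung catch presses on the rod from above: a false stop that takes 6 to 11 N to pass, then 4 to 8 N of drag. With the tip at the catch the yellow band stands some 25 mm out; at the bottom the root face lies within it.
- buffer (a joint): Rubber buffer at the socket's bottom, out of sight, 98 to 118 mm from the mouth (differs from wing to wing): how far it is pressed in, m; 0 untouched, about 4 N per mm. 1.5 to 2.5 mm is a proper seat; over 3 mm (12 N) squashes it. On letting go it pushes the rod back a little until the catch's friction holds it, still in touch.
- glue: Small glue bottle, 30 mm across, 78 mm tall, standing beyond the rods (+x). Origin under its centre. Leave it standing.
- tape_roll: Roll of black tape lying flat, 72 mm across, 19 mm high, near the robot. Origin under its centre. Leave it.
Not all that is in view belongs to the job. Leave any turquoise look-alike of the spare_rod alone.

How it is judged (in metres and radians):
On the way, in this order (a step that is already met when the one before it is completed fails the run):
1. the yellow-banded joiner is lifted out of its notches in the kit box (z of joiner in the frame of kit_box above 0.055 m), for 0.1 s.
2. its end is at least 30 mm inside the socket (y of joiner in the frame of socket above -0.08 m and x of joiner in the frame of socket between -0.008 and 0.008 m and z of joiner in the frame of socket between -0.01 and 0.01 m and angle between the x axis of joiner and the y axis of socket, either way round below 0.12 rad), for 0.05 s.
3. it is past the catch and pressed onto the rubber buffer (buffer pressed in by 1.2 mm or more) (value of joint buffer above 0.0012 m and y of joiner in the frame of socket above -0.013 m), for 0.1 s.
At the end, for the whole second after the job is handed in: The joiner lies straight in the socket (within 4 mm and 0.06 rad of its axis), at rest, released and touching the rubber buffer (still pressed in by at least 0.3 mm), the yellow band at the root face (rod's middle within 13 mm of it); the spare rod is still in its notches (value of joint buffer above 0.0003 m and y of joiner in the frame of socket between -0.013 and 0.013 m and x of joiner in the frame of socket between -0.004 and 0.004 m and z of joiner in the frame of socket between -0.004 and 0.004 m and angle between the x axis of joiner and the y axis of socket, either way round below 0.06 rad and linear speed of joiner below 0.01 m/s and z of spare_rod in the frame of kit_box below 0.04 m).
It fails at once if the buffer is squashed by more than 3 mm (value of joint buffer above 0.003 m).
It fails at once if the joiner is rammed or wedged against the wing with more than 40 N (contact force between joiner and wing above 40 N).
It fails at once if the spare rod is moved by more than 10 mm (distance of spare_rod from where it was at the start of the episode above 0.01 m).
It fails at once if the glue bottle or the tape roll is shoved by more than 30 mm, or the bottle is tipped (distance of any of glue, tape_roll from where it was at the start of the episode above 0.03 m or angle between glue's own z axis and vertical above 0.5 rad).
It also fails if it takes over 61 s, if anything falls off the work surface, if the arm or the gripper's body presses on something with over 40 N, if the wrist force passes 120 N, or if a joint passes its speed limit or range.

## Working session

There is one attempt and no reset: what is moved stays moved. The work goes in short steps, Python scripts to look and compute and a tool call to move; the robot and the scene stay as the last step left them, time stands still between calls to the robot, and variables do not carry over. Pictures are saved under pics/ and viewed, at most 10 in all, crops included, and the job is handed in when it is done.

Besides the shell and the picture viewer there is one more tool, called after ">>>" as name([rows], argument=value, ...), one row to a line, values as JSON. play_rows: Moves the arm, as the interface text tells. Shift numbers are shares of 0.15 m and turn numbers shares of 0.08 rad, none past 1 either way. Its arguments: {"type":"object","properties":{"rows":{"type":"array"},"squeeze":{"type":"number"}},"required":["rows"]}

```bash
mkdir -p pics; cat > h.py <<'E'
import numpy as np, cv2, json
from plant import r
from scipy.spatial.transform import Rotation as Ro
def snap(n,f):
    s=r.get_state(); c=r.capture(n); cv2.imwrite('pics/'+f+'.png',c['image'])
    if 'R' in c: R,t=np.array(c['R']),np.array(c['t'])
    else:
        T=np.array(c['T_tool_cam']); Rt=Ro.from_euler('xyz',s['eef_rot'],degrees=True).as_matrix()
        Rw=Rt@T[:3,:3]; o=Rt@T[:3,3]+np.array(s['tcp_pos']); R=Rw.T; t=-R@o
    d=dict(R=R.tolist(),t=t.tolist(),k=[c['fx'],c['fy'],c['cx'],c['cy']]); json.dump(d,open('pics/'+f+'.json','w'))
    return c['image']
def w(f,u,v,z=None,x=None,y=None):
    d=json.load(open('pics/'+f+'.json')); R=np.array(d['R']);t=np.array(d['t']);fx,fy,cx,cy=d['k']
    o=-R.T@t; q=R.T@np.array([(u-cx)/fx,(v-cy)/fy,1])
    i,val=(2,z) if z is not None else ((0,x) if x is not None else (1,y))
    return o+q*(val-o[i])/q[i]
def px(f,P):
    d=json.load(open('pics/'+f+'.json')); R=np.array(d['R']);t=np.array(d['t']);fx,fy,cx,cy=d['k']
    p=R@np.array(P)+t; return np.array([fx*p[0]/p[2]+cx,fy*p[1]/p[2]+cy])
E
python3 - <<'E'
from h import *
for n in('scene','top'): snap(n,n+'0')
print(r.get_state())
E
```

```text
{'time_s': 0.1, 'joints': array([ 8.17709209e+01,  2.05867289e+01,  6.39608383e-01, -1.60549468e-02,
       -7.01354774e+01, -1.65062213e+01]), 'qd': array([-0.05428162, -0.07781241,  0.13659505,  0.04385671,  0.03532541,
        0.01414468]), 'joint_torque': array([-1.93816755e-03, -5.84162521e+01,  2.93751901e+01,  7.01558813e+00,
        1.02028847e-02, -4.54539088e-05]), 'tcp_pos': array([0.28229839, 0.61266427, 0.22573291]), 'eef_rot': array([ 1.79916518e+02, -8.99802767e-03, -2.47407601e+01]), 'contact_force': array([-0.16295934,  1.17001975,  0.38618256]), 'moment': array([-0.07530164,  0.01064927,  0.00832079]), 'gripper_force': 0.0, 'gripper_width': 0.0877380921005412}
```

View pics/top0.png

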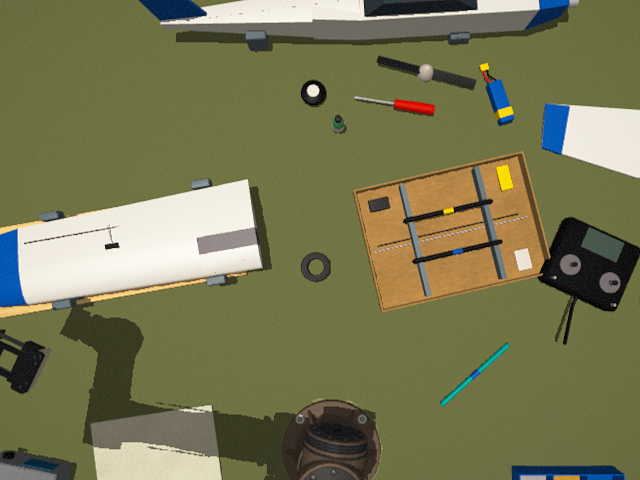

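View pics/scene0.png

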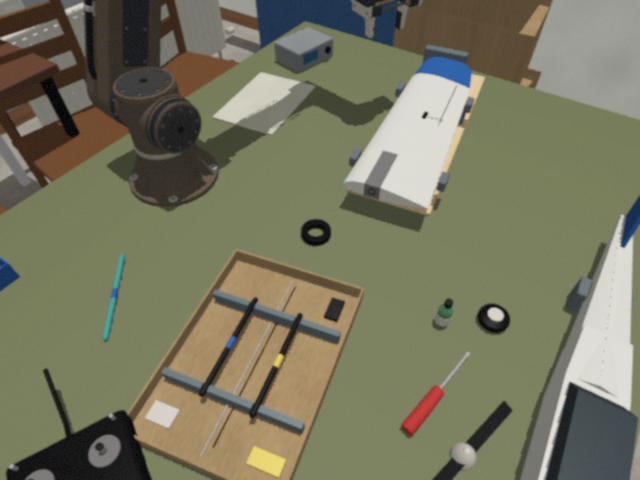

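Candidates for the joiner in the top view: a yellow-banded rod at (448,211), which I choose. The others are the blue-banded spare at (457,251) and the turquoise look-alike at (475,375). The wing root edge runs (250,180)–(262,268), and in the scene view the socket is near (372,190).

```bash
python3 - <<'E'
from h import *
np.set_printoptions(precision=4,suppress=True)
im=cv2.imread('pics/top0.png'); hsv=cv2.cvtColor(im,cv2.COLOR_BGR2HSV)
m=cv2.inRange(hsv,(22,120,100),(35,255,255))
n,l,s,c=cv2.connectedComponentsWithStats(m)
for i in range(1,n):
    if s[i][4]>15: print('Y',s[i],c[i],w('top0',*c[i],z=.033))
for p in [(406,221),(491,202),(457,251),(414,262),(500,241)]: print(p,w('top0',*p,z=.032))
print('root',w('top0',249,180,z=.07),w('top0',262,268,z=.07))
print('box',[w('top0',*p,z=.034)[:2] for p in [(355,190),(523,152),(549,272),(382,311)]])
print('sock',w('scene0',372,190,z=.073)); print('tape',w('top0',316,267,z=.019),'glue',w('top0',338,124,z=.04))
a=cv2.imread('pics/scene0.png')[160:215,335:445]; b=im[185:275,390:510]
a=cv2.resize(a,None,fx=7,fy=7,interpolation=cv2.INTER_CUBIC)[:, :770];cv2.imwrite('pics/cs.png',a)
cv2.imwrite('pics/cj.png',cv2.resize(b,None,fx=5,fy=5,interpolation=cv2.INTER_CUBIC))
E
```

```text
Y [479  62  11  10  70] [484.   66.5] [ 0.9215 -0.378   0.033 ]
Y [494 106  20  16 157] [503.1656 112.6051] [ 0.8065 -0.4216  0.033 ]
Y [496 165  18  26 318] [503.9937 177.2925] [ 0.6479 -0.4195  0.033 ]
Y [443 207  11   8  62] [448.0484 210.4194] [ 0.5687 -0.2837  0.033 ]
Y [  0 225  25   8  49] [  9.4082 228.2857] [0.5325 0.7778 0.033 ]
(406, 221) [ 0.5439 -0.1827  0.032 ]
(491, 202) [ 0.5884 -0.3872  0.032 ]
(457, 251) [ 0.471  -0.3034  0.032 ]
(414, 262) [ 0.4453 -0.2004  0.032 ]
(500, 241) [ 0.4944 -0.4063  0.032 ]
root [0.639  0.1892 0.07  ] [0.4324 0.1581 0.07  ]
box [array([ 0.6196, -0.0608]), array([ 0.709 , -0.4664]), array([ 0.4197, -0.5197]), array([ 0.3293, -0.1224])]
sock [0.5037 0.1747 0.073 ]
tape [0.4349 0.0346 0.019 ] glue [ 0.78   -0.0207  0.04  ]
```

View pics/cs.png

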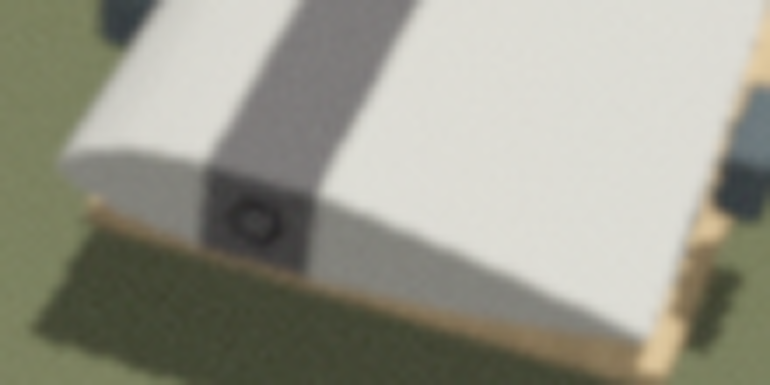

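View pics/cj.png

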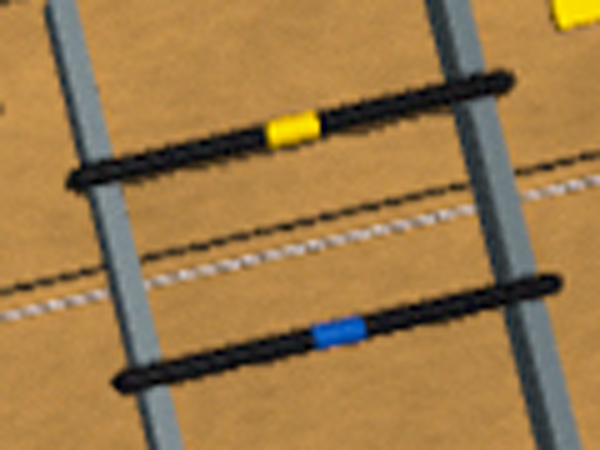

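The crops confirm it. The yellow-banded rod is the upper one, with its band at crop (293,129). The socket rim is at crop (255,222), which is scene pixel (371.4,191.7). I'll turn the tool by +53° about its z axis first.

>>> play_rows([
  {"slide":[0,0,0],"delta_rot":[0,0,1],"fingers":1},
  {"slide":[0,0,0],"delta_rot":[0,0,1],"fingers":1},
  {"slide":[0,0,0],"delta_rot":[0,0,1],"fingers":1},
  {"slide":[0,0,0],"delta_rot":[0,0,1],"fingers":1},
  {"slide":[0,0,0],"delta_rot":[0,0,1],"fingers":1},
  {"slide":[0,0,0],"delta_rot":[0,0,1],"fingers":1},
  {"slide":[0,0,0],"delta_rot":[0,0,1],"fingers":1},
  {"slide":[0,0,0],"delta_rot":[0,0,1],"fingers":1},
])

```text
time_s: 1.1
tcp_pos: [0.2824, 0.6128, 0.226]
eef_rot: [180.0, -0.0, -61.6]
contact_force: [-0.4, 0.1, -0.8]
gripper_width: 0.0878
gripper_force: 0.0
```

>>> play_rows([
  {"slide":[0,0,0],"delta_rot":[0,0,1],"fingers":1},
  {"slide":[0,0,0],"delta_rot":[0,0,1],"fingers":1},
  {"slide":[0,0,0],"delta_rot":[0,0,1],"fingers":1},
  {"slide":[0,0,0],"delta_rot":[0,0,0.55],"fingers":1},
  {"slide":[0,0,0],"delta_rot":[0,0,0],"fingers":1},
])

```text
time_s: 1.72
tcp_pos: [0.2824, 0.6128, 0.2261]
eef_rot: [180.0, -0.0, -77.7]
contact_force: [-0.1, -0.5, 0.0]
gripper_width: 0.0877
gripper_force: 0.0
```

```bash
cat >> h.py <<'E'
def go(target,yaw):
    s=r.get_state(); p=np.array(s['tcp_pos']); Rt=Ro.from_euler('xyz',s['eef_rot'],degrees=True)
    d=Rt.inv().apply(np.array(target)-p); rv=(Rt.inv()*Ro.from_euler('xyz',[180,0,yaw],degrees=True)).as_rotvec()
    print('t',s['time_s'],'tcp',p.round(4),np.round(s['eef_rot'],2),'F',np.round(s['contact_force'],2),'w',round(s['gripper_width'],4))
    print('slide total/0.15',(d/.15).round(3),'turn/0.08',(rv/.08).round(3))
E
python3 - <<'E'
from h import *
print('sock',w('scene0',371.4,191.7,z=.073))
go([.58,-.337,.20],-77.7)
E
```

```text
sock [0.50538961 0.16875367 0.073     ]
t 1.725 tcp [0.2824 0.6128 0.2261] [ 1.7998e+02 -4.0000e-02 -7.7660e+01] F [-0.09 -0.51  0.01] w 0.0877
slide total/0.15 [ 6.61  -0.585  0.179] turn/0.08 [ 0.005 -0.009  0.008]
```

>>> play_rows([
  {"slide":[0.3,-0.027,0],"delta_rot":[0,0,0],"fingers":1},
  {"slide":[0.3,-0.027,0],"delta_rot":[0,0,0],"fingers":1},
  {"slide":[0.3,-0.027,0],"delta_rot":[0,0,0],"fingers":1},
  {"slide":[0.3,-0.027,0],"delta_rot":[0,0,0],"fingers":1},
  {"slide":[0.3,-0.027,0],"delta_rot":[0,0,0],"fingers":1},
  {"slide":[0.3,-0.027,0],"delta_rot":[0,0,0],"fingers":1},
  {"slide":[0.3,-0.027,0],"delta_rot":[0,0,0],"fingers":1},
  {"slide":[0.3,-0.027,0],"delta_rot":[0,0,0],"fingers":1},
])

```text
time_s: 2.72
tcp_pos: [0.3911, 0.2668, 0.2267]
eef_rot: [-180.0, 0.0, -77.6]
contact_force: [0.1, -0.2, -0.2]
gripper_width: 0.0874
gripper_force: 0.0
```

>>> play_rows([
  {"slide":[0.3,-0.027,0],"delta_rot":[0,0,0],"fingers":1},
  {"slide":[0.3,-0.027,0],"delta_rot":[0,0,0],"fingers":1},
  {"slide":[0.3,-0.027,0],"delta_rot":[0,0,0],"fingers":1},
  {"slide":[0.3,-0.027,0],"delta_rot":[0,0,0],"fingers":1},
  {"slide":[0.3,-0.027,0],"delta_rot":[0,0,0],"fingers":1},
  {"slide":[0.3,-0.027,0],"delta_rot":[0,0,0],"fingers":1},
  {"slide":[0.3,-0.027,0],"delta_rot":[0,0,0],"fingers":1},
  {"slide":[0.3,-0.027,0],"delta_rot":[0,0,0],"fingers":1},
])

```text
time_s: 3.72
tcp_pos: [0.4996, -0.0781, 0.2266]
eef_rot: [-180.0, 0.0, -77.6]
contact_force: [-0.0, 0.7, -0.3]
gripper_width: 0.0878
gripper_force: 0.0
```

>>> play_rows([
  {"slide":[0.3,-0.027,0],"delta_rot":[0,0,0],"fingers":1},
  {"slide":[0.3,-0.027,0],"delta_rot":[0,0,0],"fingers":1},
  {"slide":[0.3,-0.027,0],"delta_rot":[0,0,0],"fingers":1},
  {"slide":[0.3,-0.027,0],"delta_rot":[0,0,0],"fingers":1},
  {"slide":[0.3,-0.027,0],"delta_rot":[0,0,0],"fingers":1},
  {"slide":[0.3,-0.027,0],"delta_rot":[0,0,0],"fingers":1},
  {"slide":[0,0,0],"delta_rot":[0,0,0],"fingers":1},
  {"slide":[0,0,0],"delta_rot":[0,0,0],"fingers":1},
])

```text
time_s: 4.72
tcp_pos: [0.5804, -0.3351, 0.226]
eef_rot: [180.0, 0.0, -77.7]
contact_force: [0.7, 0.0, 0.4]
gripper_width: 0.0878
gripper_force: 0.0
```

```bash
python3 - <<'E'
from h import *
go([.58,-.337,.20],-77.7)
snap('wrist','w1')
print(px('w1',[.5687,-.2837,.036]),px('w1',[.58,-.337,.036]))
E
```

```text
t 4.725 tcp [ 0.5804 -0.3351  0.226 ] [ 1.7995e+02  4.0000e-02 -7.7680e+01] F [0.68 0.01 0.37] w 0.0878
slide total/0.15 [0.012 0.005 0.173] turn/0.08 [0.011 0.009 0.004]
[322.88170686 257.66700029] [323.21440078 208.18674951]
```

View pics/w1.png

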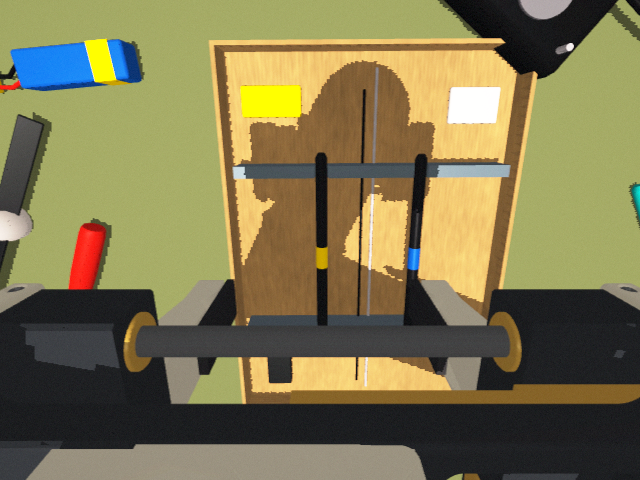

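The yellow band is at (322,258) and the rod runs straight up the image, against a predicted band position of (323,258), so alignment is good. Descending and gripping.

>>> play_rows([
  {"slide":[0.012,0.005,0.2],"delta_rot":[0,0,0],"fingers":1},
  {"slide":[0,0,0.25],"delta_rot":[0,0,0],"fingers":1},
  {"slide":[0,0,0.25],"delta_rot":[0,0,0],"fingers":1},
  {"slide":[0,0,0.25],"delta_rot":[0,0,0],"fingers":1},
  {"slide":[0,0,0.2],"delta_rot":[0,0,0],"fingers":1},
  {"slide":[0,0,0.15],"delta_rot":[0,0,0],"fingers":1},
  {"slide":[0,0,0.11],"delta_rot":[0,0,0],"fingers":1},
  {"slide":[0,0,0],"delta_rot":[0,0,0],"fingers":1},
], squeeze=50)

```text
time_s: 5.78
tcp_pos: [0.5799, -0.3362, 0.0143]
eef_rot: [179.9, 0.0, -77.6]
contact_force: [-0.1, 0.5, 0.0]
gripper_width: 0.0876
gripper_force: 0.0
```

>>> play_rows([
  {"slide":[0,0,0],"delta_rot":[0,0,0],"fingers":-1},
  {"slide":[0,0,0],"delta_rot":[0,0,0],"fingers":-1},
  {"slide":[0,0,0],"delta_rot":[0,0,0],"fingers":-1},
  {"slide":[0,0,0],"delta_rot":[0,0,0],"fingers":-1},
  {"slide":[0,0,0],"delta_rot":[0,0,0],"fingers":-1},
  {"slide":[0,0,0],"delta_rot":[0,0,0],"fingers":-1},
  {"slide":[0,0,0],"delta_rot":[0,0,0],"fingers":-1},
  {"slide":[0,0,0],"delta_rot":[0,0,0],"fingers":-1},
])

```text
time_s: 6.78
tcp_pos: [0.5804, -0.3371, 0.015]
eef_rot: [180.0, -0.0, -77.7]
contact_force: [0.5, 0.6, -0.7]
gripper_width: 0.013
gripper_force: 0.1
```

>>> play_rows([
  {"slide":[0,0,0],"delta_rot":[0,0,0],"fingers":-1},
  {"slide":[0,0,0],"delta_rot":[0,0,0],"fingers":-1},
  {"slide":[0,0,0],"delta_rot":[0,0,0],"fingers":-1},
])

```text
time_s: 7.15
tcp_pos: [0.5807, -0.3371, 0.0151]
eef_rot: [-180.0, -0.0, -77.7]
contact_force: [1.2, 0.2, -1.6]
gripper_width: 0.0109
gripper_force: 50.0
```

>>> play_rows([
  {"slide":[0,0,-0.1],"delta_rot":[0,0,0],"fingers":-1},
  {"slide":[0,0,-0.2],"delta_rot":[0,0,0],"fingers":-1},
  {"slide":[0,0,-0.25],"delta_rot":[0,0,0],"fingers":-1},
  {"slide":[0,0,-0.2],"delta_rot":[0,0,0],"fingers":-1},
  {"slide":[0,0,-0.1],"delta_rot":[0,0,0],"fingers":-1},
  {"slide":[0,0,0],"delta_rot":[0,0,0],"fingers":-1},
  {"slide":[0,0,0],"delta_rot":[0,0,0],"fingers":-1},
])

```text
time_s: 8.02
tcp_pos: [0.5795, -0.3368, 0.1411]
eef_rot: [179.9, 0.1, -77.7]
contact_force: [0.1, 0.7, -0.9]
gripper_width: 0.0106
gripper_force: 50.0
```

```bash
python3 - <<'E'
from h import *
# staging: rod axis at socket, rod centre 250 mm before the mouth -> grasp 305 mm before
h=np.radians(98.6); d=np.array([np.cos(h),np.sin(h)]); S=np.array([.5054,.1688])
g=S-d*(.110+.055+.10); print(g,d)
go([*g,.13],-81.4)
E
```

```text
[ 0.54502687 -0.09322044] [-0.14953534  0.98875638]
t 8.025 tcp [ 0.5795 -0.3368  0.1411] [ 1.799e+02  8.000e-02 -7.770e+01] F [ 0.09  0.68 -0.89] w 0.0106
slide total/0.15 [-1.635 -0.121  0.076] turn/0.08 [0.023 0.016 0.807]
```

>>> play_rows([
  {"slide":[-0.2,-0.015,0],"delta_rot":[0,0,0.1],"fingers":-1},
  {"slide":[-0.2,-0.015,0],"delta_rot":[0,0,0.1],"fingers":-1},
  {"slide":[-0.2,-0.015,0],"delta_rot":[0,0,0.1],"fingers":-1},
  {"slide":[-0.2,-0.015,0],"delta_rot":[0,0,0.1],"fingers":-1},
  {"slide":[-0.2,-0.015,0],"delta_rot":[0,0,0.1],"fingers":-1},
  {"slide":[-0.2,-0.015,0],"delta_rot":[0,0,0.1],"fingers":-1},
  {"slide":[-0.2,-0.015,0],"delta_rot":[0,0,0.1],"fingers":-1},
  {"slide":[-0.2,-0.015,0.076],"delta_rot":[0,0,0.1],"fingers":-1},
])

```text
time_s: 9.02
tcp_pos: [0.5532, -0.0971, 0.1304]
eef_rot: [180.0, -0.0, -81.4]
contact_force: [-0.2, 0.3, -1.4]
gripper_width: 0.0102
gripper_force: 50.0
```

```bash
python3 - <<'E'
from h import *
np.set_printoptions(precision=4,suppress=True)
im=cv2.imread('pics/top0.png'); h=cv2.cvtColor(im,cv2.COLOR_BGR2HSV)
m=((h[...,1]<40)&(h[...,2]>85)&(h[...,2]<175)).astype('uint8')*255
m[:, :190]=0;m[:,275:]=0;m[:215]=0;m[265:]=0
n,l,s,c=cv2.connectedComponentsWithStats(m); i=1+np.argmax(s[1:,4]); print(s[i],c[i])
bx=cv2.minAreaRect(np.argwhere(l==i)[:,::-1].astype(np.float32)); P=cv2.boxPoints(bx); print(P)
Q=np.array([w('top0',*p,z=.095)[:2] for p in P]); print(Q)
for a in range(4):
    d=Q[(a+1)%4]-Q[a]; print('side',np.linalg.norm(d),np.degrees(np.arctan2(d[1],d[0])))
# columnwise edges of the stripe
up=[];lo=[]
for u in range(203,250):
    v=np.where(l[:,u]==i)[0]
    up.append(w('top0',u,v.min()-.5,z=.095)[:2]);lo.append(w('top0',u,v.max()+.5,z=.095)[:2])
for e in(up,lo):
    e=np.array(e); k=np.polyfit(e[:,1],e[:,0],1); print('heading',90-np.degrees(np.arctan(k[0])),'x at y=.17',np.polyval(k,.17))
# root edge of the white skin (bright -> table)
g=im.astype(int); e=[]
for v in range(192,228):
    row=g[v,235:275,0]; j=np.where(row>120)[0].max(); e.append(w('top0',235+j+.5,v,z=.085)[:2])
e=np.array(e);k=np.polyfit(e[:,0],e[:,1],1);print('root angle',np.degrees(np.arctan(k[0])),'y at x=.505',np.polyval(k,.505))
snap('scene','s1'); a=cv2.imread('pics/s1.png')[150:290,280:440]
cv2.imwrite('pics/s1c.png',cv2.resize(a,None,fx=4.2,fy=4.2,interpolation=cv2.INTER_CUBIC))
go([.545,-.0932,.13],-81.4)
E
```

```text
[ 197  215   65   49 1031] [228.4374 240.4248]
[[194.2973 224.7838]
 [254.1351 214.8108]
 [262.1351 262.8108]
 [202.2973 272.7838]]
[[0.5316 0.3098]
 [0.5536 0.1727]
 [0.4438 0.1541]
 [0.4218 0.2904]]
side 0.13890571588519898 -80.88652488910948
side 0.11144546222684225 -170.37125327314334
side 0.13807842710332852 99.13511037449504
side 0.1115081046454409 10.053580164105417
heading 99.48551601035831 x at y=.17 0.5252157798735153
heading 99.84655536908302 x at y=.17 0.48719720019333645
root angle 8.738057726040845 y at x=.505 0.1699674975980952
t 9.075 tcp [ 0.5517 -0.0947  0.1284] [179.81   0.07 -81.37] F [-2.22  1.57 -2.74] w 0.0105
slide total/0.15 [-0.016  0.043 -0.01 ] turn/0.08 [0.041 0.015 0.007]
```

View pics/s1c.png

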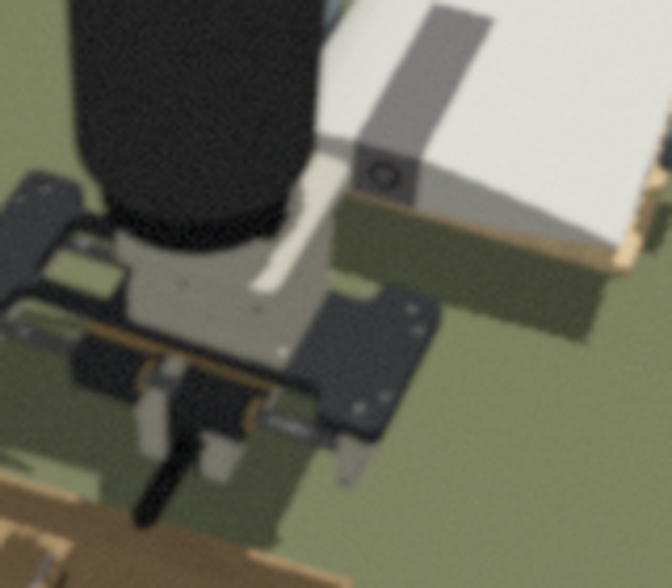

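The scene crop shows the rim at crop (384,175), scene pixel (371.4,191.7), unobstructed, and the rod's rear end at crop (147,518). The spar stripe and root edge give a heading of about 99.5° and a mouth at about (0.506,0.169). I'll stage 30 mm short of it.

```bash
cat >> h.py <<'E'
S=np.array([.506,.169]); H=99.5
def stage(dist,off=0,tz=.0575,H=H):
    a=np.radians(H); d=np.array([np.cos(a),np.sin(a)]); n=np.array([d[1],-d[0]])
    return [*(S-d*(.165+dist)+n*off),tz]
E
python3 - <<'E'
from h import *
s=r.get_state(); Rt=Ro.from_euler('xyz',s['eef_rot'],degrees=True)
for x in(.165,-.165+.11): print(px('s1',Rt.apply([.055+0,0,-.0155])+s['tcp_pos']))
g=stage(.03); print(g); go(g,-80.5)
E
```

```text
[314.29632464 273.82925895]
[314.29632464 273.82925895]
[np.float64(0.5381842831428322), np.float64(-0.023325692299760115), 0.0575]
t 9.075 tcp [ 0.5517 -0.0947  0.1284] [ 1.7981e+02  7.0000e-02 -8.1370e+01] F [-2.22  1.57 -2.74] w 0.0105
slide total/0.15 [-0.483  0.016  0.473] turn/0.08 [ 0.041  0.015 -0.19 ]
```

>>> play_rows([
  {"slide":[-0.08,0.004,0.1],"delta_rot":[0,0,-0.05],"fingers":-1},
  {"slide":[-0.1,0.004,0.1],"delta_rot":[0,0,-0.05],"fingers":-1},
  {"slide":[-0.1,0.004,0.1],"delta_rot":[0,0,-0.05],"fingers":-1},
  {"slide":[-0.1,0.004,0.1],"delta_rot":[0,0,-0.04],"fingers":-1},
  {"slide":[-0.1,0,0.07],"delta_rot":[0,0,0],"fingers":-1},
  {"slide":[0,0,0],"delta_rot":[0,0,0],"fingers":-1},
  {"slide":[0,0,0],"delta_rot":[0,0,0],"fingers":-1},
])

```text
time_s: 9.95
tcp_pos: [0.54, -0.0273, 0.0608]
eef_rot: [-180.0, -0.0, -80.5]
contact_force: [-0.7, 0.6, -1.2]
gripper_width: 0.0101
gripper_force: 50.0
```

```bash
python3 - <<'E'
from h import *
go(stage(.03),-80.5)
snap('scene','s2');snap('top','t2')
a=cv2.imread('pics/s2.png')[160:250,310:430];b=cv2.imread('pics/t2.png')[200:290,230:350]
cv2.imwrite('pics/st2.png',np.hstack([cv2.resize(q,(400,300),interpolation=cv2.INTER_CUBIC) for q in(a,b)]))
s=r.get_state(); Rt=Ro.from_euler('xyz',s['eef_rot'],degrees=True)
for x in(-.165,.055): print(px('s2',Rt.apply([x,0,-.0155])+s['tcp_pos']),px('t2',Rt.apply([x,0,-.0155])+s['tcp_pos']))
E
```

```text
t 9.95 tcp [ 0.54   -0.0273  0.0608] [-1.7999e+02 -1.0000e-02 -8.0460e+01] F [-0.71  0.58 -1.17] w 0.0101
slide total/0.15 [-0.028  0.007  0.022] turn/0.08 [-0.002 -0.002  0.01 ]
[367.15186461 200.02956842] [271.49520732 233.17394815]
[329.12773632 269.02988712] [365.00446031 216.94381071]
```

View pics/st2.png

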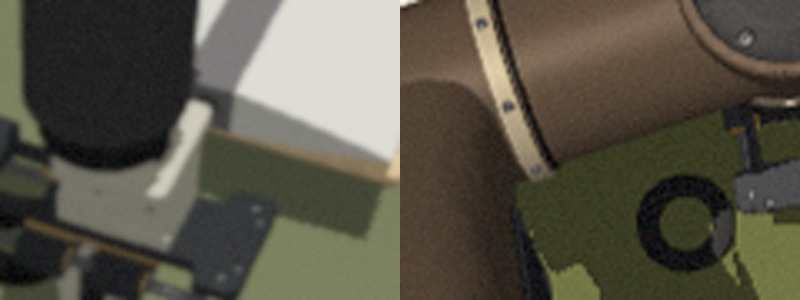

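Both views are blocked by the arm at this spot, so I'll correct the position and advance by feel.

>>> play_rows([
  {"slide":[-0.028,0.007,0.022],"delta_rot":[0,0,0],"fingers":-1},
  {"slide":[-0.05,0,0],"delta_rot":[0,0,0],"fingers":-1},
  {"slide":[-0.05,0,0],"delta_rot":[0,0,0],"fingers":-1},
  {"slide":[0,0,0],"delta_rot":[0,0,0],"fingers":-1},
  {"slide":[0,0,0],"delta_rot":[0,0,0],"fingers":-1},
])

```text
time_s: 10.68
tcp_pos: [0.5356, -0.0083, 0.0574]
eef_rot: [-180.0, 0.0, -80.5]
contact_force: [0.9, 0.1, -0.9]
gripper_width: 0.0105
gripper_force: 50.0
```

```bash
python3 - <<'E'
from h import *
go(stage(.01),-80.5)
E
```

```text
t 10.675 tcp [ 0.5356 -0.0083  0.0574] [-179.99    0.    -80.46] F [ 0.9   0.15 -0.89] w 0.0105
slide total/0.15 [-0.032 -0.001 -0.   ] turn/0.08 [-0.002  0.     0.01 ]
```

>>> play_rows([
  {"slide":[-0.02,0,0],"delta_rot":[0,0,0],"fingers":-1},
  {"slide":[-0.02,0,0],"delta_rot":[0,0,0],"fingers":-1},
  {"slide":[-0.02,0,0],"delta_rot":[0,0,0],"fingers":-1},
  {"slide":[-0.02,0,0],"delta_rot":[0,0,0],"fingers":-1},
  {"slide":[0,0,0],"delta_rot":[0,0,0],"fingers":-1},
])

```text
time_s: 11.3
tcp_pos: [0.5335, 0.0036, 0.0574]
eef_rot: [-180.0, 0.0, -80.5]
contact_force: [-0.8, 0.5, -1.2]
gripper_width: 0.0103
gripper_force: 50.0
```

>>> play_rows([
  {"slide":[-0.013,0,0],"delta_rot":[0,0,0],"fingers":-1},
  {"slide":[-0.013,0,0],"delta_rot":[0,0,0],"fingers":-1},
  {"slide":[0,0,0],"delta_rot":[0,0,0],"fingers":-1},
])

```text
time_s: 11.68
tcp_pos: [0.5328, 0.0073, 0.0574]
eef_rot: [180.0, -0.0, -80.5]
contact_force: [1.0, 0.2, -0.0]
gripper_width: 0.0103
gripper_force: 50.0
```

>>> play_rows([
  {"slide":[-0.013,0,0],"delta_rot":[0,0,0],"fingers":-1},
  {"slide":[-0.013,0,0],"delta_rot":[0,0,0],"fingers":-1},
  {"slide":[0,0,0],"delta_rot":[0,0,0],"fingers":-1},
])

```text
time_s: 12.05
tcp_pos: [0.5324, 0.0112, 0.0574]
eef_rot: [-180.0, 0.0, -80.5]
contact_force: [0.9, -0.0, -0.5]
gripper_width: 0.0103
gripper_force: 50.0
```

>>> play_rows([
  {"slide":[-0.013,0,0],"delta_rot":[0,0,0],"fingers":-1},
  {"slide":[-0.013,0,0],"delta_rot":[0,0,0],"fingers":-1},
  {"slide":[0,0,0],"delta_rot":[0,0,0],"fingers":-1},
])

```text
time_s: 12.42
tcp_pos: [0.5316, 0.0151, 0.0574]
eef_rot: [-180.0, 0.0, -80.5]
contact_force: [0.6, 0.9, -1.1]
gripper_width: 0.0103
gripper_force: 50.0
```

>>> play_rows([
  {"slide":[-0.013,0,0],"delta_rot":[0,0,0],"fingers":-1},
  {"slide":[-0.013,0,0],"delta_rot":[0,0,0],"fingers":-1},
  {"slide":[0,0,0],"delta_rot":[0,0,0],"fingers":-1},
])

```text
time_s: 12.8
tcp_pos: [0.5309, 0.0189, 0.0574]
eef_rot: [-180.0, 0.0, -80.5]
contact_force: [0.5, 0.7, -0.1]
gripper_width: 0.0103
gripper_force: 50.0
```

>>> play_rows([
  {"slide":[-0.013,0,0],"delta_rot":[0,0,0],"fingers":-1},
  {"slide":[-0.013,0,0],"delta_rot":[0,0,0],"fingers":-1},
  {"slide":[0,0,0],"delta_rot":[0,0,0],"fingers":-1},
])

```text
time_s: 13.18
tcp_pos: [0.5303, 0.0227, 0.0574]
eef_rot: [-180.0, 0.0, -80.5]
contact_force: [0.2, 0.2, -1.1]
gripper_width: 0.0107
gripper_force: 50.0
```

The tip is about 16 mm past the root face with no force, so it is in the hole. I'll keep going, watching the side forces.

>>> play_rows([
  {"slide":[-0.02,0,0],"delta_rot":[0,0,0],"fingers":-1},
  {"slide":[-0.02,0,0],"delta_rot":[0,0,0],"fingers":-1},
  {"slide":[-0.02,0,0],"delta_rot":[0,0,0],"fingers":-1},
  {"slide":[-0.02,0,0],"delta_rot":[0,0,0],"fingers":-1},
  {"slide":[0,0,0],"delta_rot":[0,0,0],"fingers":-1},
])

```text
time_s: 13.8
tcp_pos: [0.5283, 0.0347, 0.0574]
eef_rot: [-180.0, 0.0, -80.5]
contact_force: [0.4, 0.7, 0.3]
gripper_width: 0.0103
gripper_force: 50.0
```

>>> play_rows([
  {"slide":[-0.02,0,0],"delta_rot":[0,0,0],"fingers":-1},
  {"slide":[-0.02,0,0],"delta_rot":[0,0,0],"fingers":-1},
  {"slide":[-0.02,0,0],"delta_rot":[0,0,0],"fingers":-1},
  {"slide":[-0.02,0,0],"delta_rot":[0,0,0],"fingers":-1},
  {"slide":[0,0,0],"delta_rot":[0,0,0],"fingers":-1},
])

```text
time_s: 14.42
tcp_pos: [0.5264, 0.0466, 0.0574]
eef_rot: [-180.0, 0.0, -80.5]
contact_force: [1.0, 1.2, -0.3]
gripper_width: 0.0108
gripper_force: 50.0
```

>>> play_rows([
  {"slide":[-0.02,0,0],"delta_rot":[0,0,0],"fingers":-1},
  {"slide":[-0.02,0,0],"delta_rot":[0,0,0],"fingers":-1},
  {"slide":[-0.02,0,0],"delta_rot":[0,0,0],"fingers":-1},
  {"slide":[0,0,0],"delta_rot":[0,0,0],"fingers":-1},
])

```text
time_s: 14.92
tcp_pos: [0.5248, 0.0554, 0.0574]
eef_rot: [-180.0, 0.0, -80.5]
contact_force: [0.8, 0.3, 0.7]
gripper_width: 0.0108
gripper_force: 50.0
```

```bash
python3 - <<'E'
from h import *
s=r.get_state(); print(s['contact_force'],s['moment']); go(stage(-.06),-80.5)
E
```

```text
[0.81008079 0.32208407 0.66825721] [ 0.2551656  -0.19691742 -0.07101697]
t 14.925 tcp [0.5248 0.0554 0.0574] [-1.7999e+02  1.0000e-02 -8.0460e+01] F [0.81 0.32 0.67] w 0.0108
slide total/0.15 [-0.067 -0.001 -0.001] turn/0.08 [-0.002  0.001  0.009]
```

>>> play_rows([
  {"slide":[-0.02,0,0],"delta_rot":[0,0,0],"fingers":-1},
  {"slide":[-0.02,0,0],"delta_rot":[0,0,0],"fingers":-1},
  {"slide":[-0.02,0,0],"delta_rot":[0,0,0],"fingers":-1},
  {"slide":[-0.02,0,0],"delta_rot":[0,0,0],"fingers":-1},
  {"slide":[0,0,0],"delta_rot":[0,0,0],"fingers":-1},
])

```text
time_s: 15.55
tcp_pos: [0.5228, 0.0673, 0.0574]
eef_rot: [-180.0, 0.0, -80.5]
contact_force: [1.0, 0.0, 0.1]
gripper_width: 0.0103
gripper_force: 50.0
```

>>> play_rows([
  {"slide":[-0.013,0,0],"delta_rot":[0,0,0],"fingers":-1},
  {"slide":[-0.013,0,0],"delta_rot":[0,0,0],"fingers":-1},
  {"slide":[0,0,0],"delta_rot":[0,0,0],"fingers":-1},
])

```text
time_s: 15.92
tcp_pos: [0.5222, 0.071, 0.0574]
eef_rot: [-180.0, 0.0, -80.5]
contact_force: [1.0, 0.3, -1.2]
gripper_width: 0.0107
gripper_force: 50.0
```

>>> play_rows([
  {"slide":[-0.013,0,0],"delta_rot":[0,0,0],"fingers":-1},
  {"slide":[-0.013,0,0],"delta_rot":[0,0,0],"fingers":-1},
  {"slide":[0,0,0],"delta_rot":[0,0,0],"fingers":-1},
])

```text
time_s: 16.3
tcp_pos: [0.5216, 0.0749, 0.0574]
eef_rot: [-180.0, 0.0, -80.5]
contact_force: [0.3, 1.2, 0.6]
gripper_width: 0.0105
gripper_force: 50.0
```

>>> play_rows([
  {"slide":[-0.013,0,0],"delta_rot":[0,0,0],"fingers":-1},
  {"slide":[-0.013,0,0],"delta_rot":[0,0,0],"fingers":-1},
  {"slide":[0,0,0],"delta_rot":[0,0,0],"fingers":-1},
])

```text
time_s: 16.68
tcp_pos: [0.5209, 0.0786, 0.0574]
eef_rot: [-180.0, 0.0, -80.5]
contact_force: [2.1, 0.2, 0.2]
gripper_width: 0.0105
gripper_force: 50.0
```

>>> play_rows([
  {"slide":[-0.013,0,0],"delta_rot":[0,0,0],"fingers":-1},
  {"slide":[-0.013,0,0],"delta_rot":[0,0,0],"fingers":-1},
  {"slide":[0,0,0],"delta_rot":[0,0,0],"fingers":-1},
])

```text
time_s: 17.05
tcp_pos: [0.5201, 0.0814, 0.0574]
eef_rot: [180.0, -0.1, -80.5]
contact_force: [2.4, -7.7, 1.2]
gripper_width: 0.0108
gripper_force: 50.1
```

The force is −7.7 N, which is the catch. I'll push on gently.

>>> play_rows([
  {"slide":[-0.01,0,0],"delta_rot":[0,0,0],"fingers":-1},
  {"slide":[-0.01,0,0],"delta_rot":[0,0,0],"fingers":-1},
  {"slide":[0,0,0],"delta_rot":[0,0,0],"fingers":-1},
])

```text
time_s: 17.42
tcp_pos: [0.5198, 0.0847, 0.0575]
eef_rot: [180.0, -0.0, -80.5]
contact_force: [3.1, -4.1, 2.0]
gripper_width: 0.0106
gripper_force: 50.0
```

>>> play_rows([
  {"slide":[-0.01,0,0],"delta_rot":[0,0,0],"fingers":-1},
  {"slide":[-0.01,0,0],"delta_rot":[0,0,0],"fingers":-1},
  {"slide":[0,0,0],"delta_rot":[0,0,0],"fingers":-1},
])

```text
time_s: 17.8
tcp_pos: [0.5193, 0.0878, 0.0575]
eef_rot: [180.0, -0.0, -80.5]
contact_force: [2.8, -4.2, 1.2]
gripper_width: 0.0106
gripper_force: 50.0
```

>>> play_rows([
  {"slide":[-0.01,0,0],"delta_rot":[0,0,0],"fingers":-1},
  {"slide":[-0.01,0,0],"delta_rot":[0,0,0],"fingers":-1},
  {"slide":[0,0,0],"delta_rot":[0,0,0],"fingers":-1},
])

```text
time_s: 18.18
tcp_pos: [0.5189, 0.0908, 0.0575]
eef_rot: [180.0, -0.0, -80.5]
contact_force: [3.1, -4.7, 1.6]
gripper_width: 0.0107
gripper_force: 50.0
```

>>> play_rows([
  {"slide":[-0.013,-0.003,0],"delta_rot":[0,0,0],"fingers":-1},
  {"slide":[-0.013,0,0],"delta_rot":[0,0,0],"fingers":-1},
  {"slide":[-0.013,0,0],"delta_rot":[0,0,0],"fingers":-1},
  {"slide":[-0.013,0,0],"delta_rot":[0,0,0],"fingers":-1},
  {"slide":[0,0,0],"delta_rot":[0,0,0],"fingers":-1},
])

```text
time_s: 18.8
tcp_pos: [0.5178, 0.0987, 0.0574]
eef_rot: [180.0, -0.0, -80.5]
contact_force: [1.8, -3.7, 1.3]
gripper_width: 0.0108
gripper_force: 50.0
```

>>> play_rows([
  {"slide":[-0.01,0,0],"delta_rot":[0,0,0],"fingers":-1},
  {"slide":[-0.01,0,0],"delta_rot":[0,0,0],"fingers":-1},
  {"slide":[-0.01,0,0],"delta_rot":[0,0,0],"fingers":-1},
  {"slide":[0,0,0],"delta_rot":[0,0,0],"fingers":-1},
])

```text
time_s: 19.3
tcp_pos: [0.5171, 0.1032, 0.0574]
eef_rot: [180.0, -0.0, -80.5]
contact_force: [1.2, -4.4, 1.2]
gripper_width: 0.0106
gripper_force: 50.0
```

>>> play_rows([
  {"slide":[-0.007,0,0],"delta_rot":[0,0,0],"fingers":-1},
  {"slide":[0,0,0],"delta_rot":[0,0,0],"fingers":-1},
])

```text
time_s: 19.55
tcp_pos: [0.517, 0.1041, 0.0574]
eef_rot: [180.0, -0.0, -80.5]
contact_force: [2.4, -4.6, 0.9]
gripper_width: 0.0108
gripper_force: 50.0
```

>>> play_rows([
  {"slide":[-0.007,0,0],"delta_rot":[0,0,0],"fingers":-1},
  {"slide":[0,0,0],"delta_rot":[0,0,0],"fingers":-1},
])

```text
time_s: 19.8
tcp_pos: [0.5168, 0.1052, 0.0574]
eef_rot: [180.0, -0.0, -80.5]
contact_force: [3.1, -4.2, 1.0]
gripper_width: 0.0108
gripper_force: 50.0
```

>>> play_rows([
  {"slide":[-0.006,0,0],"delta_rot":[0,0,0],"fingers":-1},
  {"slide":[0,0,0],"delta_rot":[0,0,0],"fingers":-1},
])

```text
time_s: 20.05
tcp_pos: [0.5167, 0.106, 0.0574]
eef_rot: [180.0, -0.0, -80.5]
contact_force: [3.1, -6.2, 2.0]
gripper_width: 0.0106
gripper_force: 50.0
```

>>> play_rows([
  {"slide":[-0.006,0,0],"delta_rot":[0,0,0],"fingers":-1},
  {"slide":[0,0,0],"delta_rot":[0,0,0],"fingers":-1},
])

```text
time_s: 20.3
tcp_pos: [0.5165, 0.1069, 0.0574]
eef_rot: [180.0, -0.0, -80.5]
contact_force: [3.2, -5.6, 1.6]
gripper_width: 0.0108
gripper_force: 50.0
```

>>> play_rows([
  {"slide":[-0.005,0,0],"delta_rot":[0,0,0],"fingers":-1},
  {"slide":[0,0,0],"delta_rot":[0,0,0],"fingers":-1},
])

```text
time_s: 20.55
tcp_pos: [0.5164, 0.1077, 0.0574]
eef_rot: [180.0, -0.0, -80.5]
contact_force: [3.7, -5.7, 1.8]
gripper_width: 0.0105
gripper_force: 50.0
```

>>> play_rows([
  {"slide":[-0.005,0,0],"delta_rot":[0,0,0],"fingers":-1},
  {"slide":[0,0,0],"delta_rot":[0,0,0],"fingers":-1},
])

```text
time_s: 20.8
tcp_pos: [0.5163, 0.1084, 0.0574]
eef_rot: [180.0, -0.0, -80.5]
contact_force: [2.1, -5.5, 1.0]
gripper_width: 0.0105
gripper_force: 50.0
```

>>> play_rows([
  {"slide":[-0.005,-0.003,0],"delta_rot":[0,0,0],"fingers":-1},
  {"slide":[0,0,0],"delta_rot":[0,0,0],"fingers":-1},
])

```text
time_s: 21.05
tcp_pos: [0.5164, 0.109, 0.0573]
eef_rot: [180.0, -0.0, -80.5]
contact_force: [2.4, -5.5, 1.3]
gripper_width: 0.0105
gripper_force: 50.0
```

>>> play_rows([
  {"slide":[-0.005,0,0],"delta_rot":[0,0,0],"fingers":-1},
  {"slide":[0,0,0],"delta_rot":[0,0,0],"fingers":-1},
])

```text
time_s: 21.3
tcp_pos: [0.5162, 0.1098, 0.0573]
eef_rot: [180.0, -0.0, -80.5]
contact_force: [2.2, -5.9, 2.0]
gripper_width: 0.0103
gripper_force: 50.0
```

>>> play_rows([
  {"slide":[-0.005,0,0],"delta_rot":[0,0,0],"fingers":-1},
  {"slide":[0,0,0],"delta_rot":[0,0,0],"fingers":-1},
])

```text
time_s: 21.55
tcp_pos: [0.5161, 0.1105, 0.0573]
eef_rot: [180.0, -0.0, -80.5]
contact_force: [3.0, -6.4, 1.7]
gripper_width: 0.0106
gripper_force: 50.0
```

>>> play_rows([
  {"slide":[-0.005,0,0],"delta_rot":[0,0,0],"fingers":-1},
  {"slide":[0,0,0],"delta_rot":[0,0,0],"fingers":-1},
])

```text
time_s: 21.8
tcp_pos: [0.516, 0.1113, 0.0573]
eef_rot: [180.0, -0.0, -80.5]
contact_force: [2.3, -5.1, 1.0]
gripper_width: 0.0105
gripper_force: 50.0
```

>>> play_rows([
  {"slide":[-0.006,0,0],"delta_rot":[0,0,0],"fingers":-1},
  {"slide":[0,0,0],"delta_rot":[0,0,0],"fingers":-1},
])

```text
time_s: 22.05
tcp_pos: [0.5159, 0.1122, 0.0573]
eef_rot: [180.0, -0.0, -80.5]
contact_force: [2.4, -4.4, 1.7]
gripper_width: 0.0107
gripper_force: 50.0
```

>>> play_rows([
  {"slide":[-0.006,0,0],"delta_rot":[0,0,0],"fingers":-1},
  {"slide":[0,0,0],"delta_rot":[0,0,0],"fingers":-1},
])

```text
time_s: 22.3
tcp_pos: [0.5157, 0.1132, 0.0573]
eef_rot: [180.0, -0.0, -80.5]
contact_force: [2.1, -4.6, 1.5]
gripper_width: 0.0103
gripper_force: 50.0
```

>>> play_rows([
  {"slide":[-0.006,0,0],"delta_rot":[0,0,0],"fingers":-1},
  {"slide":[0,0,0],"delta_rot":[0,0,0],"fingers":-1},
])

```text
time_s: 22.55
tcp_pos: [0.5156, 0.1141, 0.0573]
eef_rot: [180.0, -0.0, -80.5]
contact_force: [2.0, -5.0, 0.8]
gripper_width: 0.0105
gripper_force: 50.0
```

>>> play_rows([
  {"slide":[-0.006,0,0],"delta_rot":[0,0,0],"fingers":-1},
  {"slide":[0,0,0],"delta_rot":[0,0,0],"fingers":-1},
])

```text
time_s: 22.8
tcp_pos: [0.5154, 0.115, 0.0573]
eef_rot: [180.0, -0.0, -80.5]
contact_force: [1.5, -4.7, 1.3]
gripper_width: 0.0104
gripper_force: 50.0
```

>>> play_rows([
  {"slide":[-0.006,0,0],"delta_rot":[0,0,0],"fingers":-1},
  {"slide":[0,0,0],"delta_rot":[0,0,0],"fingers":-1},
])

```text
time_s: 23.05
tcp_pos: [0.5153, 0.1158, 0.0573]
eef_rot: [180.0, -0.0, -80.5]
contact_force: [1.9, -5.1, 1.1]
gripper_width: 0.0108
gripper_force: 50.0
```

>>> play_rows([
  {"slide":[-0.006,0,0],"delta_rot":[0,0,0],"fingers":-1},
  {"slide":[0,0,0],"delta_rot":[0,0,0],"fingers":-1},
])

```text
time_s: 23.3
tcp_pos: [0.5152, 0.1167, 0.0573]
eef_rot: [180.0, -0.0, -80.5]
contact_force: [2.6, -4.8, 1.7]
gripper_width: 0.0106
gripper_force: 50.0
```

>>> play_rows([
  {"slide":[-0.006,0,0],"delta_rot":[0,0,0],"fingers":-1},
  {"slide":[0,0,0],"delta_rot":[0,0,0],"fingers":-1},
])

```text
time_s: 23.55
tcp_pos: [0.515, 0.1176, 0.0573]
eef_rot: [180.0, -0.0, -80.5]
contact_force: [2.3, -5.2, 1.3]
gripper_width: 0.0106
gripper_force: 50.0
```

>>> play_rows([
  {"slide":[-0.006,0,0],"delta_rot":[0,0,0],"fingers":-1},
  {"slide":[0,0,0],"delta_rot":[0,0,0],"fingers":-1},
])

```text
time_s: 23.8
tcp_pos: [0.5148, 0.1185, 0.0573]
eef_rot: [180.0, -0.0, -80.5]
contact_force: [2.2, -4.9, 1.9]
gripper_width: 0.0107
gripper_force: 50.0
```

>>> play_rows([
  {"slide":[-0.006,0,0],"delta_rot":[0,0,0],"fingers":-1},
  {"slide":[0,0,0],"delta_rot":[0,0,0],"fingers":-1},
])

```text
time_s: 24.05
tcp_pos: [0.5147, 0.1194, 0.0573]
eef_rot: [180.0, -0.0, -80.5]
contact_force: [2.4, -4.3, 0.8]
gripper_width: 0.0108
gripper_force: 50.0
```

>>> play_rows([
  {"slide":[-0.006,0,0],"delta_rot":[0,0,0],"fingers":-1},
  {"slide":[0,0,0],"delta_rot":[0,0,0],"fingers":-1},
])

```text
time_s: 24.3
tcp_pos: [0.5146, 0.1203, 0.0573]
eef_rot: [180.0, -0.0, -80.5]
contact_force: [1.3, -4.9, 0.8]
gripper_width: 0.0109
gripper_force: 50.0
```

>>> play_rows([
  {"slide":[-0.006,0,0],"delta_rot":[0,0,0],"fingers":-1},
  {"slide":[0,0,0],"delta_rot":[0,0,0],"fingers":-1},
])

```text
time_s: 24.55
tcp_pos: [0.5144, 0.1208, 0.0573]
eef_rot: [180.0, -0.1, -80.5]
contact_force: [4.7, -6.8, 1.0]
gripper_width: 0.0104
gripper_force: 50.0
```

>>> play_rows([
  {"slide":[-0.006,0,0],"delta_rot":[0,0,0],"fingers":-1},
  {"slide":[0,0,0],"delta_rot":[0,0,0],"fingers":-1},
])

```text
time_s: 24.8
tcp_pos: [0.5143, 0.1213, 0.0574]
eef_rot: [179.9, -0.1, -80.5]
contact_force: [3.6, -8.8, 2.3]
gripper_width: 0.0106
gripper_force: 50.0
```

The force has risen to −8.8 N, so the rod is on the buffer, pressed about 1 mm. I need roughly 1 mm more, for about 13 N in total.

>>> play_rows([
  {"slide":[-0.006,0,0],"delta_rot":[0,0,0],"fingers":-1},
  {"slide":[0,0,0],"delta_rot":[0,0,0],"fingers":-1},
  {"slide":[0,0,0],"delta_rot":[0,0,0],"fingers":-1},
])

```text
time_s: 25.18
tcp_pos: [0.5141, 0.1218, 0.0574]
eef_rot: [179.9, -0.1, -80.5]
contact_force: [4.8, -11.9, 2.0]
gripper_width: 0.0111
gripper_force: 50.0
```

>>> play_rows([
  {"slide":[-0.002,0,0],"delta_rot":[0,0,0],"fingers":-1},
  {"slide":[0,0,0],"delta_rot":[0,0,0],"fingers":-1},
  {"slide":[0,0,0],"delta_rot":[0,0,0],"fingers":-1},
])

```text
time_s: 25.55
tcp_pos: [0.5141, 0.1219, 0.0574]
eef_rot: [179.9, -0.1, -80.5]
contact_force: [5.0, -11.3, 2.3]
gripper_width: 0.0104
gripper_force: 50.0
```

>>> play_rows([
  {"slide":[0,0,0],"delta_rot":[0,0,0],"fingers":0},
  {"slide":[0,0,0],"delta_rot":[0,0,0],"fingers":0},
  {"slide":[0,0,0],"delta_rot":[0,0,0],"fingers":0},
  {"slide":[0,0,0],"delta_rot":[0,0,0],"fingers":0},
  {"slide":[0,0,0],"delta_rot":[0,0,0],"fingers":0},
  {"slide":[0,0,0],"delta_rot":[0,0,0],"fingers":0},
])

```text
time_s: 26.3
tcp_pos: [0.5142, 0.1237, 0.0574]
eef_rot: [-180.0, 0.0, -80.5]
contact_force: [0.5, 0.0, 0.1]
gripper_width: 0.0438
gripper_force: 0.0
```

Released. I'll lift straight up, back off and look.

>>> play_rows([
  {"slide":[0,0,-0.1],"delta_rot":[0,0,0],"fingers":0},
  {"slide":[0,0,-0.2],"delta_rot":[0,0,0],"fingers":0},
  {"slide":[0,0,-0.3],"delta_rot":[0,0,0],"fingers":0},
  {"slide":[0,0,-0.3],"delta_rot":[0,0,0],"fingers":0},
  {"slide":[0.2,0.2,-0.1],"delta_rot":[0,0,0],"fingers":0},
  {"slide":[0.2,0.1,0],"delta_rot":[0,0,0],"fingers":0},
  {"slide":[0.2,0,0],"delta_rot":[0,0,0],"fingers":0},
  {"slide":[0,0,0],"delta_rot":[0,0,0],"fingers":0},
])

```text
time_s: 27.3
tcp_pos: [0.4847, 0.026, 0.2087]
eef_rot: [-179.9, 0.0, -80.6]
contact_force: [0.4, 0.7, -0.0]
gripper_width: 0.0436
gripper_force: 0.0
```

>>> play_rows([
  {"slide":[0.3,0,0],"delta_rot":[0,0,0],"fingers":0},
  {"slide":[0.3,0,0],"delta_rot":[0,0,0],"fingers":0},
  {"slide":[0.3,0,0],"delta_rot":[0,0,0],"fingers":0},
  {"slide":[0.3,0,0],"delta_rot":[0,0,0],"fingers":0},
  {"slide":[0,0,0],"delta_rot":[0,0,0],"fingers":0},
])

```text
time_s: 27.92
tcp_pos: [0.5148, -0.152, 0.2076]
eef_rot: [180.0, -0.0, -80.7]
contact_force: [-0.6, 0.2, -0.7]
gripper_width: 0.0436
gripper_force: 0.0
```

```bash
python3 - <<'E'
from h import *
snap('scene','s3');snap('top','t3')
a=cv2.imread('pics/s3.png')[160:250,310:430];b=cv2.imread('pics/t3.png')[180:300,220:380]
cv2.imwrite('pics/st3.png',np.hstack([cv2.resize(q,(400,300),interpolation=cv2.INTER_CUBIC) for q in(a,b)]))
E
```

```text
(no output)
```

View pics/st3.png

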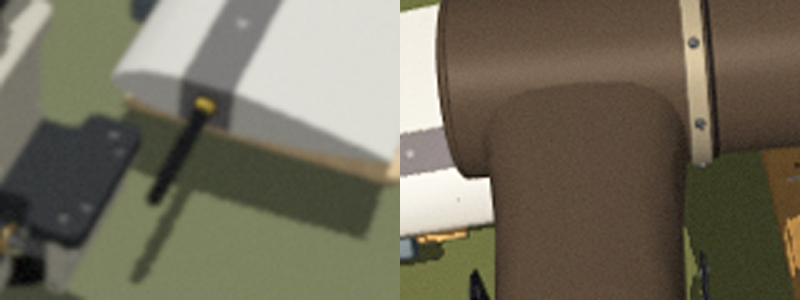

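The yellow band sits at the root face, at crop (204,104), about scene pixel (371,191). The rod is straight in the socket and free of the gripper. Handing in.

```bash
python3 -c "
from plant import r
print(r.close_job())"
```

```text
the job is handed in; nothing more can be done
None
```

The yellow-banded joiner is past the catch, pressed about 1.5–1.9 mm onto the buffer (estimated from force and travel) and released, with its band at the root face; the job was handed in at about 28 s, and no verdict came back.

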